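# Start the incubator that holds the blue-capped vial

### The job

Two incubators on the packing bench each hold a rinse-water sample vial, one with a blue cap and one with a yellow cap. Start the incubator that holds the blue-capped vial: twist its black start knob clockwise all the way to its stop, hold it there for a moment, then let go so that it springs back to rest. Do not turn the other incubator's knob, and leave the blue-capped vial standing in its well.

Things in the scene. Friction and masses are not known exactly. Their poses are not given: they have to be found in the camera images.
- left_reader: The left incubator (+y side): fixed off-white box 220 (x) x 150 (y) x 60 mm high, teal band; origin under its centre, z up. On top: the start knob at x = -60 mm (robot's side), its turn marked by dots from white (rest) clockwise to green (stop); a dark steel block 56 x 70 mm, 30 mm high at x = +65 mm with one vial well in its middle.
- left_knob_grip (a point): Grip point of the left incubator's start knob, on its axis, 97 mm above the table. Black upright bar grip, 44 mm long, 14 thick, 40 tall, on a disc 46 mm across; white line on the near half of its top. Bar top 15 mm above this point, disc 25 mm below, box top 37 mm below. Axes turn with the knob: x along the bar (at rest +x points to its own vial well, 125 mm away), y across the 14 mm (pinch this way), z up.
- left_knob (a joint): Turn of the left incubator's start knob about its vertical axis, rad: 0 at rest, growing clockwise seen from above to a hard stop at 1.05 (60 degrees). A spring returns it to 0 when let go: 0.04 N m at rest, rising to 0.1 N m at the stop.
- right_reader: The right incubator (-y side): fixed off-white box 220 (x) x 150 (y) x 60 mm high, teal band; origin under its centre, z up. On top: the start knob at x = -60 mm (robot's side), its turn marked by dots from white (rest) clockwise to green (stop); a dark steel block 56 x 70 mm, 30 mm high at x = +65 mm with one vial well in its middle.
- right_knob_grip (a point): Grip point of the right incubator's start knob, on its axis, 97 mm above the table. Black upright bar grip, 44 mm long, 14 thick, 40 tall, on a disc 46 mm across; white line on the near half of its top. Bar top 15 mm above this point, disc 25 mm below, box top 37 mm below. Axes turn with the knob: x along the bar (at rest +x points to its own vial well, 125 mm away), y across the 14 mm (pinch this way), z up.
- right_knob (a joint): Turn of the right incubator's start knob about its vertical axis, rad: 0 at rest, growing clockwise seen from above to a hard stop at 1.05 (60 degrees). A spring returns it to 0 when let go: 0.04 N m at rest, rising to 0.1 N m at the stop.
- blue_vial_center (a point): Centre (half-way up) of the blue-capped vial: amber glass, 24 mm across, 58 mm tall, bright blue cap 29 mm across. Stands loose in the well of the left or the right incubator, about 125 mm from that one's knob axis; its centre is 97 mm, its top 126 mm above the table. z: its own axis, up. The other incubator holds a like vial with a yellow cap.
Mind the look-alikes: they are no part of the job. Leave any turquoise look-alike of the part that bears blue_vial_center alone.

How it is judged:
By the outcome, as a careful person would: the job done as asked, in the order asked, and still so for the second after the job is handed in, with the robot touching nothing.
It also fails if it takes over 35 s, if anything falls off the work surface, if the arm or the gripper's body presses on something with over 40 N, if the wrist force passes 120 N, or if a joint passes its speed limit or range.

### The arm

A 6-joint arm with a two-finger parallel gripper is mounted at the origin on the work surface. World frame = base frame: x ahead of the robot, y to its left, z up, the work surface at z = 0. Lengths are in mm, angles in rad, forces in N, time in s.
With the tool pointing down it reaches from about 300 to 775 mm from the base axis. Payload 14.6 kg.
Tool frame: the origin (TCP) lies on the centre line of the jaws, within the pads' length; the fingertips stand manip.tcp_to_tips ahead of it and the grasp point (between the pads) lies 5 mm behind it (manip.tcp_to_tips is the distance from the TCP to the fingertips, in mm); z points along the fingers, y is the direction in which the jaws open and shut (so a half turn about z gives the same grasp; the last joint's range is limited). The gripper opens to 94 mm and grips with 3 to 60 N. Pads are 16 mm wide; open, the fingers measure 119 mm over their backs; the gripper's body (75 mm by 177 mm) begins 78 mm behind the grasp point.
Start: joints at [1.165, 0.3, 1.521, -0, 1.321, -0.067], TCP at [182.793, 518.726, 219.446] pointing down, gripper open.
Joint ranges: [-3.03, 3.03], [-0.79, 2.21], [0.23, 2.52], [-1.04, 4.18], [0, 3.07], [-2.55, 2.55]. Speed limits (rad/s): [2.22, 2.22, 2.57, 3.14, 3.14, 3.14].

### API

Orientations are given as [roll, pitch, yaw] about the fixed x, y, z axes, in that order (R = Rz(yaw) Ry(pitch) Rx(roll)).
In Python, from cell import manip, optics, workorder gives the robot as it stands. The module is installed in compiled form; this text tells all that it offers.
- The arm moves only by the tool jog_arm, never from a script. Its argument "deltas" is text: rows parted by semicolons, each of 5 numbers parted by spaces: the shift along the tool's x, y, z in mm, then the turn about the tool's z in rad, then the finger opening in mm, from 0 to 94. In form: tx ty tz twist grip; .... A call has exactly 10 rows; each row is the pose to reach, as a shift and turn from the pose commanded when the call began, along the tool's axes at that moment; what a row does not reach only later rows make up. A row lasts 1/8 s, in which the tool goes at most 62.5 mm and 10.7 degrees, less where a joint would pass 70% of its speed; a pose out of reach is approached as far as the arm can. A call with a gripper value outside its range is refused whole. The fingers move at their own pace and stop on an object; "squeeze" is the grip in N (left out, the last holds). Time passes only in rows, so rows that repeat a pose let the fingers close, or fill a call up. It gives the time, the measured TCP pose, the force and the opening at its end, in the units of the state.
- manip.read_state(): the state, without advancing time (a new reading comes with each control period).
- optics.camera(name): name is "scene" or "top" or "wrist"; returns (picture, depth): 480x640x3 uint8, red, green, blue; 480x640 float32, mm along the optical axis (not along the pixel's ray), 0 where there is no reading.
- optics.get_calibration(name): a dict with "intrinsics" (3x3 intrinsics, pixels), "R" (3x3) and "t" (3): a world point X has camera coordinates R X + t; the wrist camera has in their place "hand_eye" (4x4, takes a point from camera to tool coordinates, whose origin is the TCP and whose axes are the flange's). Camera axes: x right, y down, z forward; pixel columns grow to the right and rows downward; lengths in mm; the calibration is good to about 2 mm. A picture is of the moment at which its call begins: read the wrist's pose just before it. get_calibration takes no time and is no camera call.
- workorder.sign_off(): hands the job in, once; it reports no verdict.
The state is a dict: "clock": time; "joints": joint angles; "qd": joint speeds; "effort": joint torques, N m; "eef_pos": TCP position; "eef_rot": TCP orientation; "wrist_force": force on the tool from outside, world axes, zero at the start; "moment": the same for the moment, N m; "finger_gap": finger opening in mm.
Only numpy, scipy, OpenCV 4.12 (cv2) and the standard library are available. Lean on these libraries where they do the work, as an engineer would, in place of code of your own. Each camera call takes 0.05 s, during which the arm holds its last target.

## Working session

There is one attempt and no reset: what is moved stays moved. The work goes in short steps, Python scripts to look and compute and a tool call to move; the robot and the scene stay as the last step left them, time stands still between calls to the robot, and variables do not carry over. Pictures are saved under pics/ and viewed, and the job is handed in when it is done.

Besides the shell and the picture viewer there is one more tool, called after "Call:" as name(argument=value, ...) on one line, values as JSON. jog_arm: Moves the arm, as the interface text tells. Its arguments: {"type":"object","properties":{"deltas":{"type":"string"},"squeeze":{"type":"number"}},"required":["deltas"]}

```bash
mkdir -p pics; cat > h.py <<'E'
import numpy as np, cv2
from cell import manip, optics, workorder
def snap(n,f):
    s=manip.read_state(); im,d=optics.camera(n)
    cv2.imwrite(f'pics/{f}.png',im[:,:,::-1]); np.savez(f'pics/{f}.npz',im=im,d=d,p=s['eef_pos'],r=s['eef_rot'])
    return im,d,s
def world(n,u,v,z,d=None):
    c=optics.get_calibration(n);K=np.array(c['intrinsics']);R=np.array(c['R']);t=np.array(c['t'])
    ray=R.T@np.linalg.inv(K)@np.array([u,v,1.]);o=-R.T@t
    return o+ray*(d if d else (z-o[2])/ray[2])
E
python3 - <<'E'
from h import *
snap('top','top1');snap('scene','scene1')
print(manip.read_state(), manip.tcp_to_tips); print(optics.get_calibration('top'));print(optics.get_calibration('wrist'))
E
```

```text
{'clock': 0.1, 'joints': array([ 1.16538740e+00,  3.00416536e-01,  1.52154656e+00,  3.30428753e-05,
        1.32068721e+00, -6.65798912e-02]), 'qd': array([-0.00143159, -0.00123178, -0.0028058 , -0.00029822, -0.00055681,
        0.00068766]), 'effort': array([ 2.96052705e-03, -5.32644296e+01, -3.53281903e+01,  7.09686172e-02,
        2.35509127e-02, -7.56759050e-05]), 'eef_pos': array([182.70466569, 518.52402599, 218.93085206]), 'eef_rot': array([-3.14053947e+00, -1.02301603e-04,  2.80275537e+00]), 'wrist_force': array([ 0.35484386, -0.34222307,  0.44998148]), 'moment': array([-0.0153017 , -0.03279911,  0.0175432 ]), 'finger_gap': 94.00132553654136} 14.0
{'intrinsics': array([[477.6797797 ,   0.        , 319.45366763],
       [  0.        , 477.6797797 , 237.07770882],
       [  0.        ,   0.        ,   1.        ]]), 'R': array([[-0.02388491, -0.99898716, -0.03813353],
       [-0.99673726,  0.0267382 , -0.07615715],
       [ 0.07709964,  0.03619011, -0.99636636]]), 't': array([ 65.3986251 , 636.96456499, 872.63295451])}
{'intrinsics': array([[383.62579047,   0.        , 317.83390532],
       [  0.        , 383.62579047, 236.20771692],
       [  0.        ,   0.        ,   1.        ]]), 'hand_eye': array([[ 3.11318977e-05, -9.70527354e-01, -2.40990983e-01,
         7.06371612e+01],
       [ 9.99999848e-01,  1.62911915e-04, -5.26901777e-04,
         3.36720516e-02],
       [ 5.50632890e-04, -2.40990930e-01,  9.70527212e-01,
        -1.64611972e+02],
       [ 0.00000000e+00,  0.00000000e+00,  0.00000000e+00,
         1.00000000e+00]])}
```

View pics/top1.png

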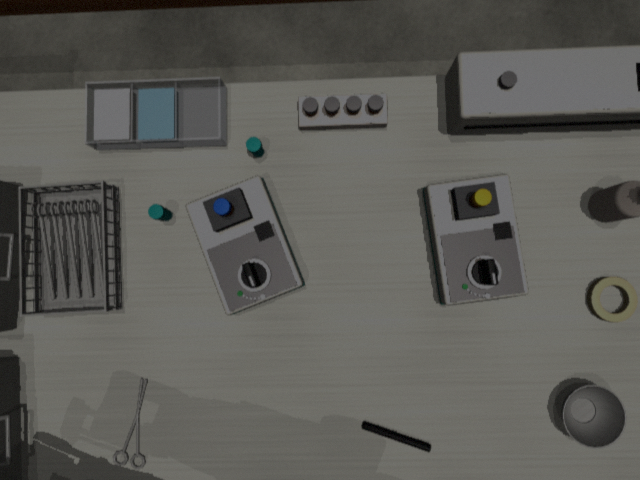

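View pics/scene1.png

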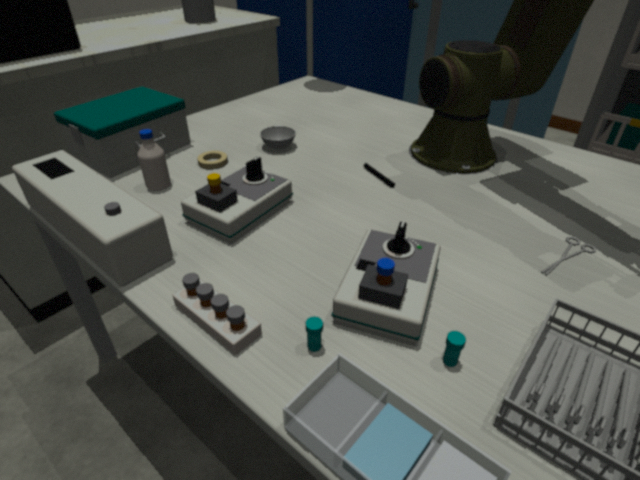

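The blue cap is at (222,207) on the left incubator, whose knob is at about (254,274). The yellow cap is on the right one at (483,197). Next I'll enlarge the left incubator.

```bash
python3 - <<'E'
import cv2
im=cv2.imread('pics/top1.png');c=im[165:325,175:315];c=cv2.convertScaleAbs(c,alpha=1.5)
cv2.imwrite('pics/crop1.png',cv2.resize(c,None,fx=3.75,fy=3.75,interpolation=cv2.INTER_CUBIC))
E
```

```text
(no output)
```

View pics/crop1.png

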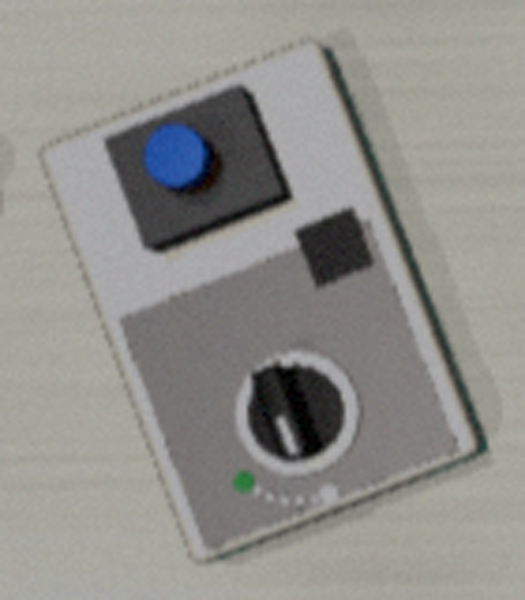

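```bash
python3 - <<'E'
from h import *
P=lambda x,y,z:world('top',175+x/3.75-.4,165+y/3.75-.4,z)
C=[P(40,150,60),P(318,42,60),P(478,445,60),P(200,562,60)]
for c in C: print(c)
m=sum(C)/4; print('centre',m)
a1=C[1]-C[2];a2=C[0]-C[3];w=C[0]-C[1]
print(np.linalg.norm(a1),np.linalg.norm(a2),np.linalg.norm(w),np.linalg.norm(C[3]-C[2]))
for a in(a1,a2): print(np.arctan2(a[1],a[0]))
for a in(w,C[3]-C[2]): print(np.arctan2(-a[0],a[1]))
a=(a1+a2);a/=np.linalg.norm(a);print('knob from box',m-60*a)
k=P(297,411,62);print('ring',k)
v=P(177,156,126);print('vial',v);dd=v-k;print(np.hypot(*dd[:2]),np.arctan2(dd[1],dd[0]))
l1=P(279,418,112);l2=P(293,455,112);print('line',l1,l2,np.arctan2(*(l1-l2)[1::-1]))
d=np.load('pics/top1.npz')['d']
print(d[255:295:3,235:275:3].round())
E
```

```text
[702.19341225 293.16582768  60.        ]
[751.43282967 155.50252208  60.        ]
[553.36461638  81.22258677  60.        ]
[500.59453022 216.00207373  60.        ]
centre [626.89634713 186.47325257  60.        ]
211.53847382625838 215.8618867660723 146.20432940185935 144.7418118520743
0.35878994818725424
0.36555552819516196
0.3435002799081095
0.37318258236171636
knob from box [570.78932167 165.21292108  60.        ]
ring [571.68475649 167.88953441  62.        ]
vial [687.4221472 209.5021938 126.       ]
122.9908818962414 0.34515164785869057
line [568.57444157 167.32233219 112.        ] [551.76025628 161.16763462 112.        ] 0.3508940230469432
[[866. 866. 864. 865. 866. 865.   0. 867. 863. 862. 863. 865. 862. 863.]
 [867. 866. 863. 864. 865. 863. 865. 862. 862. 863. 864. 861. 864. 863.]
 [865. 864. 865. 866. 858. 856. 858. 859. 861. 856. 861. 862. 861. 863.]
 [863. 867. 866. 812. 811. 820. 850. 853. 852. 858. 857. 862. 863. 862.]
 [864. 863. 858. 811. 812. 815. 838. 850. 851. 851. 856. 855. 862. 858.]
 [862. 864. 854. 811. 811. 810. 826. 853. 849. 853. 849. 855. 861. 861.]
 [863. 857. 851. 851. 811. 809. 814. 844. 848. 851. 853. 854. 859. 859.]
 [861. 855. 850. 850. 812. 810. 812. 831. 850. 849. 849. 856. 864. 862.]
 [859. 857. 856. 850. 814. 809. 812. 820. 848. 847. 849. 854. 861. 862.]
 [859. 863. 854. 847. 849. 809. 809. 811. 838. 848. 855. 854. 859. 859.]
 [861. 861. 859. 855. 848. 811. 811. 809.   0. 857. 853. 855. 858. 857.]
 [858. 862. 858. 854. 853. 855. 857. 853. 853. 854. 860. 857. 859. 857.]
 [862. 861. 857. 863. 861. 853. 852. 854. 860. 859. 858. 860. 858. 857.]
 [860. 859. 856. 858. 860. 858. 861. 861. 859. 860. 857. 856. 859. 856.]]
```

```bash
cat >> h.py <<'E'
def delta(x,y,z,yaw,pos=None,y0=None):
    s=manip.read_state(); p=np.array(s['eef_pos']) if pos is None else np.array(pos); y0=s['eef_rot'][2] if y0 is None else y0
    e=np.array([x,y,z])-p; X=np.array([np.cos(y0),np.sin(y0),0]);Y=np.array([np.sin(y0),-np.cos(y0),0])
    tw=-((yaw-y0+np.pi)%(2*np.pi)-np.pi)
    print('tx %.1f ty %.1f tz %.1f tw %.3f'%(e@X,e@Y,-e[2],tw), 'wf',s['wrist_force'].round(1),'clk',s['clock'])
E
python3 - <<'E'
from h import *
d=np.load('pics/top1.npz')['d']
v,u=np.mgrid[250:300,230:280]; dd=d[250:300,230:280]; 
W=np.array([world('top',a,b,0,c) for a,b,c in zip(u.ravel(),v.ravel(),dd.ravel()) if c>0])
T=W[(W[:,2]>105)]
print(len(T),T.mean(0)); (c,sz,an)=cv2.minAreaRect(T[:,:2].astype(np.float32));print(c,sz,an)
e=np.linalg.svd(T[:,:2]-T[:,:2].mean(0))[2][0];print(np.arctan2(*e[::-1]))
delta(572,167,185,3.494,[182.793,518.726,219.446],2.803)
E
```

```text
218 [570.1883343  166.45407131 112.06622955]
(570.328369140625, 167.0546417236328) (43.591854095458984, 14.15334415435791) 20.41507911682129
-2.7793461077469535
tx -483.9 ty -202.5 tz 34.4 tw -0.691 wf [ 0.4 -0.3  0.4] clk 0.1
```

Call:
jog_arm(deltas="-48 -20 0 -0.07 94; -102 -43 0 -0.15 94; -156 -65 0 -0.23 94; -210 -88 0 -0.31 80; -264 -110 0 -0.39 60; -318 -133 5 -0.47 60; -372 -155 15 -0.55 60; -425 -178 25 -0.63 60; -470 -197 34 -0.69 60; -484 -202 34 -0.69 60", squeeze=40)

```text
clock: 1.35
eef_pos: [573.1, 165.3, 184.1]
eef_rot: [3.141, -0.002, -2.793]
wrist_force: [-0.6, 0.9, 0.2]
finger_gap: 59.9
```

```bash
python3 - <<'E'
from h import *
im,d,s=snap('wrist','w1');print(s['eef_pos'],s['eef_rot'],s['finger_gap'],s['joints'],s['qd'].round(2))
E
```

```text
[573.08635726 165.30496431 184.05250782] [ 3.14141919e+00 -2.15745679e-03 -2.79253251e+00] 59.948227106040434 [ 2.19468674e-01  4.33302546e-01  1.42355186e+00 -1.11249588e-04
  1.28690003e+00 -1.70035633e+00] [-0.11  0.11 -0.2   0.01  0.07 -0.1 ]
```

View pics/w1.png

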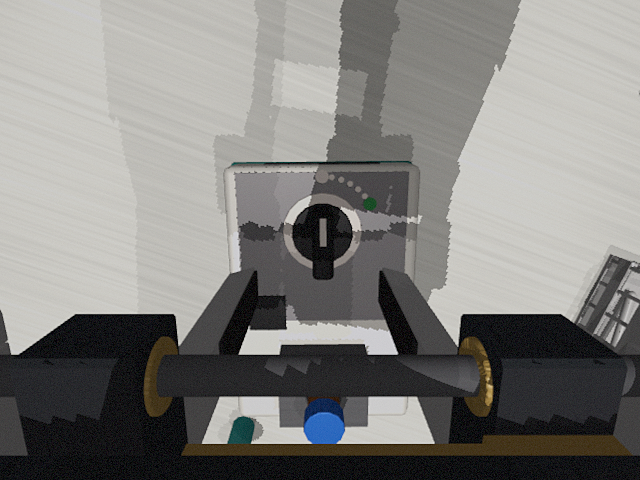

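The knob bar is at about (322,240) in the wrist view, with its white line running from (323,219) to (323,247). It is vertical in the image, so the jaws are aligned across the bar. The bar and the blue cap at (323,425) share this centre line. I'll measure the bar top now.

```bash
python3 - <<'E'
from h import *
from scipy.spatial.transform import Rotation as Ro
f=np.load('pics/w1.npz');d=f['d'];c=optics.get_calibration('wrist');K=np.array(c['intrinsics']);H=np.array(c['hand_eye'])
v,u=np.mgrid[190:285,290:355];dd=d[190:285,290:355];m=dd>0
C=np.stack([(u-K[0,2])/K[0,0]*dd,(v-K[1,2])/K[1,1]*dd,dd],-1)[m]
W=(C@H[:3,:3].T+H[:3,3])@Ro.from_euler('xyz',f['r']).as_matrix().T+f['p']
T=W[W[:,2]>107];print(len(T),T.mean(0),cv2.minAreaRect(T[:,:2].astype(np.float32)))
s=manip.read_state();print(s['eef_pos'],s['eef_rot'])
delta(571.3,167,94,0.354+np.pi,[572,167,185],-2.789)
delta(571.3,167,94,0.354+np.pi)
E
```

```text
1381 [567.58312384 166.93782064 110.99140859] ((568.19970703125, 167.35989379882812), (43.25026321411133, 13.701268196105957), 19.763944625854492)
[573.50564578 165.36040356 184.60184673] [-3.14153370e+00 -1.27997758e-03 -2.79322609e+00]
tx 0.7 ty 0.2 tz 91.0 tw -0.001 wf [ 0.3 -1.8  0.1] clk 1.4
tx 1.5 ty 2.3 tz 90.6 tw -0.006 wf [ 0.3 -1.8  0.1] clk 1.4
```

Call:
jog_arm(deltas="2 1 10 0 60; 2 1 20 0 60; 2 1 30 0 60; 2 1 38 0 60; 2 1 44 0 60; 2 1 48 0 60; 2 1 48 0 60; 2 1 48 0 60; 2 1 48 0 60; 2 1 48 0 60")

```text
clock: 2.65
eef_pos: [570.0, 167.6, 137.6]
eef_rot: [-3.142, 0.0, -2.79]
wrist_force: [-0.8, 0.8, 0.0]
finger_gap: 59.7
```

```bash
python3 - <<'E'
from h import *
from scipy.spatial.transform import Rotation as Ro
im,d,s=snap('wrist','w2');print(s['eef_pos'],s['eef_rot'],s['qd'].round(3))
f=np.load('pics/w2.npz');d=f['d'];c=optics.get_calibration('wrist');K=np.array(c['intrinsics']);H=np.array(c['hand_eye'])
v,u=np.mgrid[150:330,280:365];dd=d[150:330,280:365];m=dd>0
C=np.stack([(u-K[0,2])/K[0,0]*dd,(v-K[1,2])/K[1,1]*dd,dd],-1)[m]
Tl=C@H[:3,:3].T+H[:3,3]
W=Tl@Ro.from_euler('xyz',f['r']).as_matrix().T+f['p']
k=(W[:,2]>107)&(W[:,2]<118);T=W[k];print(len(T),T.mean(0),cv2.minAreaRect(T[:,:2].astype(np.float32)))
print('tool',Tl[k].mean(0),cv2.minAreaRect(Tl[k][:,:2].astype(np.float32)))
E
```

```text
[569.98065154 167.59416502 137.60562994] [-3.14154750e+00  2.28915814e-04 -2.79043896e+00] [-0.001  0.001 -0.001  0.    -0.     0.001]
2030 [567.24130316 166.85114272 110.9731702 ] ((568.2545166015625, 167.08094787597656), (43.446563720703125, 13.870464324951172), 20.523590087890625)
tool [ 2.83386604  0.24580682 26.63180065] ((1.8039169311523438, 0.11323118209838867), (13.870451927185059, 43.446815490722656), 89.59607696533203)
```

View pics/w2.png

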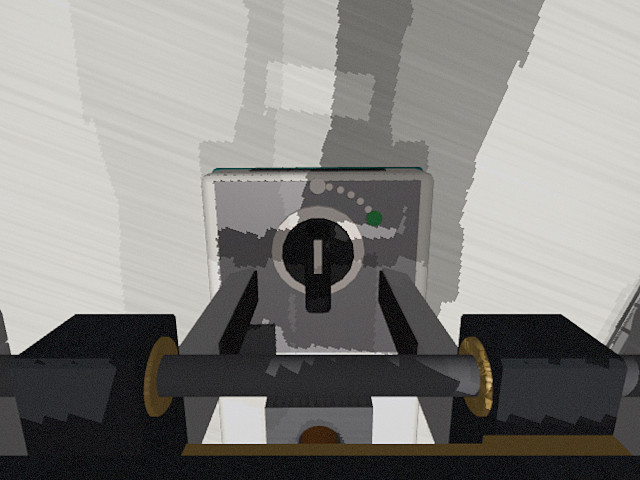

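The bar at (318,262) now sits on the jaw centre line, within about 0.2 mm and 0.5°. I'll go down and pinch.

Call:
jog_arm(deltas="1 0 10 0 60; 1 0 20 0 60; 1 0 30 0 60; 1 0 38 0 60; 1 0 43 0 50; 1 0 43 0 40; 1 0 43 0 30; 1 0 43 0 20; 1 0 43 0 10; 1 0 43 0 5", squeeze=40)

```text
clock: 3.95
eef_pos: [569.1, 167.2, 94.7]
eef_rot: [-3.141, 0.0, -2.79]
wrist_force: [-0.5, -0.5, 2.0]
finger_gap: 13.5
```

Call:
jog_arm(deltas="0 0 0 0 5; 0 0 0 0.1 5; 0 0 0 0.2 5; 0 0 0 0.3 5; 0 0 0 0.4 5; 0 0 0 0.5 5; 0 0 0 0.6 5; 0 0 0 0.7 5; 0 0 0 0.8 5; 0 0 0 0.85 5")

```text
clock: 5.2
eef_pos: [569.1, 167.5, 94.7]
eef_rot: [3.141, 0.0, 2.641]
wrist_force: [1.2, 2.0, 1.2]
finger_gap: 13.9
```

```bash
python3 - <<'E'
from h import *
s=manip.read_state();print(s)
E
```

```text
{'clock': 5.2, 'joints': array([ 2.24432761e-01,  5.20144707e-01,  1.51771224e+00,  3.27336922e-04,
        1.10305420e+00, -8.45532391e-01]), 'qd': array([ 3.36611579e-04, -6.01900450e-04, -6.99350118e-04, -1.56742243e-03,
       -1.10968190e-03,  3.76905151e-01]), 'effort': array([ -0.58842117, -60.7070303 , -30.69163442,  -0.13435033,
         0.28082754,  -0.30272853]), 'eef_pos': array([569.14653218, 167.54234757,  94.65103561]), 'eef_rot': array([3.14092188e+00, 3.16093759e-04, 2.64061389e+00]), 'wrist_force': array([1.23926372, 1.95040513, 1.16111255]), 'moment': array([ 0.19234147, -0.1567973 ,  0.07804947]), 'finger_gap': 13.937862162037778}
```

Call:
jog_arm(deltas="0 0 0 0.06 5; 0 0 0 0.12 5; 0 0 0 0.17 5; 0 0 0 0.21 5; 0 0 0 0.24 5; 0 0 0 0.25 5; 0 0 0 0.25 5; 0 0 0 0.25 5; 0 0 0 0.25 5; 0 0 0 0.25 5")

```text
clock: 6.45
eef_pos: [569.2, 167.5, 94.7]
eef_rot: [3.141, 0.0, 2.393]
wrist_force: [2.2, 4.1, 2.3]
finger_gap: 14.0
```

```bash
python3 - <<'E'
from h import *
s=manip.read_state();print(s['eef_rot'],s['wrist_force'],s['moment'],s['finger_gap'],s['joints'])
im,d,s=snap('wrist','w3')
E
```

```text
[3.14080730e+00 2.31150088e-04 2.39323067e+00] [2.19558275 4.1335978  2.26184269] [ 0.88625232 -0.4973098   0.79257344] 14.048768743728674 [ 2.24375310e-01  5.20120959e-01  1.51769968e+00  2.81388560e-04
  1.10299284e+00 -5.98185915e-01]
```

View pics/w3.png

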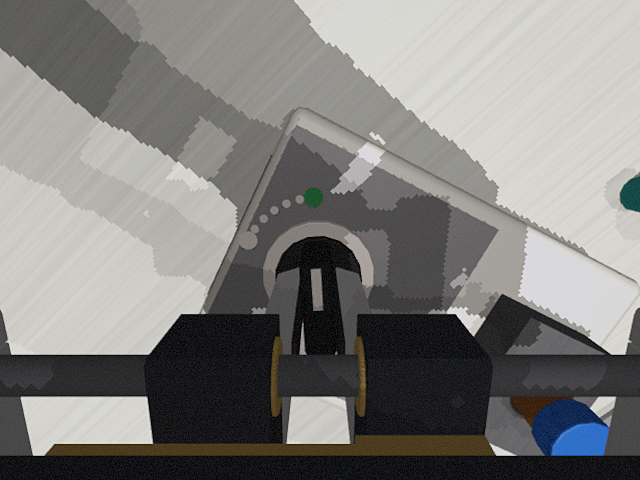

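The measured twist moment is 0.79 N m, well above the spring's 0.1. The white line also points at the green dot (313,197), so the knob is at its stop. I'll hold briefly, then open.

Call:
jog_arm(deltas="0 0 0 0 5; 0 0 0 0 5; 0 0 0 0 5; 0 0 0 0 5; 0 0 0 0 94; 0 0 0 0 94; 0 0 0 0 94; 0 0 0 0 94; 0 0 0 0 94; 0 0 0 0 94")

```text
clock: 7.75
eef_pos: [569.1, 167.1, 94.5]
eef_rot: [-3.142, 0.0, 2.393]
wrist_force: [-0.6, -0.9, 0.8]
finger_gap: 70.9
```

```bash
python3 - <<'E'
from h import *
im,d,s=snap('wrist','w4');print(s['finger_gap'],s['wrist_force'],s['moment'])
E
```

```text
70.85507476701864 [-0.6378565  -0.85692439  0.79527199] [-0.01559143  0.02581137  0.01913446]
```

View pics/w4.png

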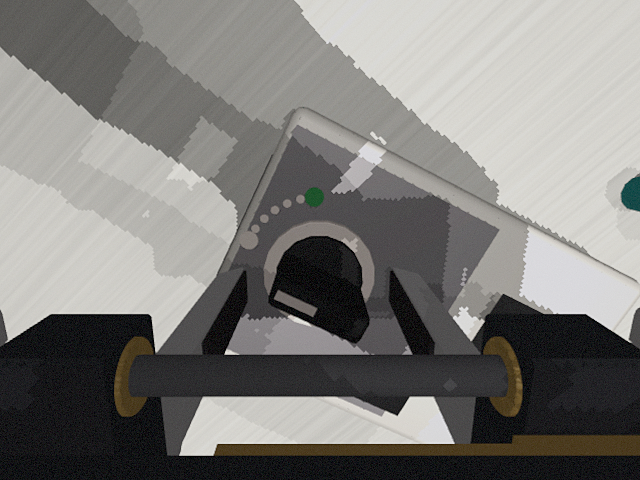

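The bar has sprung back: its white line, around (295,304), points towards the white dot side. The fingers are clear of it, so I'll retract straight up.

Call:
jog_arm(deltas="0 0 0 0 94; 0 0 0 0 94; 0 0 -15 0 94; 0 0 -35 0 94; 0 0 -60 0 94; 0 0 -90 0 94; 30 0 -120 0 94; 80 0 -130 0 94; 120 0 -130 0 94; 120 0 -130 0 94")

```text
clock: 9.05
eef_pos: [479.8, 250.4, 226.0]
eef_rot: [3.14, 0.001, 2.396]
wrist_force: [0.3, 1.1, 0.2]
finger_gap: 94.0
```

```bash
python3 - <<'E'
from h import *
snap('top','top2');im,d,s=snap('scene','scene2');print(s['eef_pos'],s['wrist_force'],s['clock'])
E
```

```text
[480.78165609 249.52052903 225.72160946] [-0.42740213 -0.30435283 -0.4057397 ] 9.1
```

View pics/top2.png

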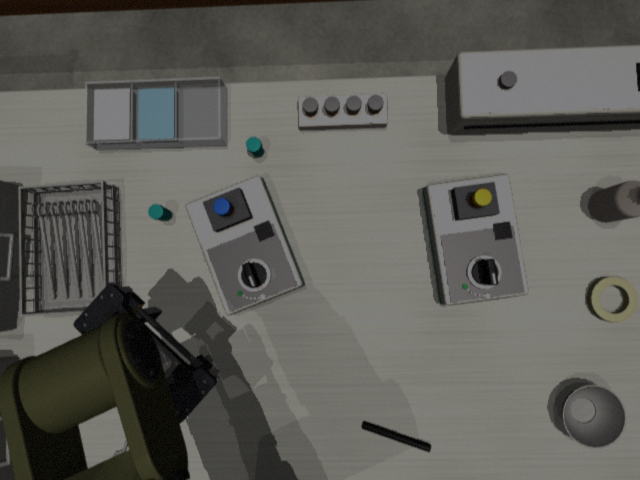

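View pics/scene2.png

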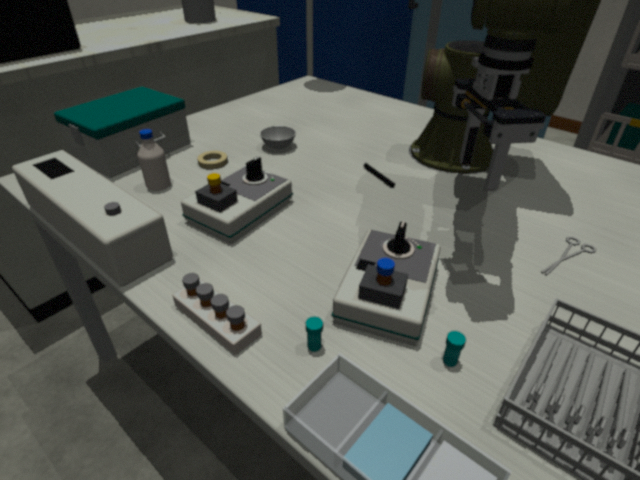

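The left knob (254,274) is back at rest and the blue vial (222,207) is standing as before. The right incubator and everything else haven't moved.

```bash
python3 - <<'E'
from h import *
for n in('top1','top2'):
    d=np.load(f'pics/{n}.npz')['d'];v,u=np.mgrid[250:300,230:280];dd=d[250:300,230:280]
    W=np.array([world('top',a,b,0,c) for a,b,c in zip(u.ravel(),v.ravel(),dd.ravel()) if c>0]);T=W[W[:,2]>105]
    print(n,cv2.minAreaRect(T[:,:2].astype(np.float32)))
workorder.sign_off()
E
```

```text
top1 ((570.328369140625, 167.0546417236328), (43.591854095458984, 14.15334415435791), 20.41507911682129)Traceback (most recent call last):
  File "<stdin>", line 4, in <module>
  File "h.py", line 8, in world
    c=optics.get_calibration(n);K=np.array(c['intrinsics']);R=np.array(c['R']);t=np.array(c['t'])
ValueError: time passes only in moves, steps and waits
```

```bash
python3 - <<'E'
import numpy as np
a,b=[np.load(f'pics/{n}.npz')['im'][255:292,235:273].astype(int) for n in('top1','top2')]
print(abs(a-b).mean(),abs(a-b).max())
E
python3 -c "
from cell import workorder
print(workorder.sign_off())"
```

```text
6.2266477003319105 19
the job is handed in; nothing more can be done
None
```

I started the left incubator, the one holding the blue-capped vial, and handed the job in at about 9 s on the robot's clock.

- **Twist:** I pinched the knob and turned it clockwise to its stop. The twist moment rose to about 0.79 N m, well above the spring's 0.1, and the white line pointed at the green dot.
- **Hold and release:** I held it at the stop for about 1 s, then opened the fingers. The wrist camera showed the knob sprung back towards its rest mark, clear of the fingers. I then moved the arm up and clear.
- **Last checks:** In the final top and scene pictures the left knob is at rest. The blue vial stands in its well, and the right incubator and everything else are unmoved. Across the knob, the before and after pictures differ by no more than 19 grey levels.
- **Failed check:** My script to re-measure the knob's final angle from depth stopped with an interface error ("time passes only in moves, steps and waits"). The return to rest is therefore confirmed only by the pictures, not by a measured angle.

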